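Bottles back to their spill dishes

ROBOT

A 7-joint arm with a two-finger parallel gripper is mounted at the origin on a cart in front of the work surface, level with it; the furniture and walls round the work are solid. World frame = base frame: x ahead of the robot, y to its left, z up, the work surface at z = 0. Lengths are in m, angles in rad, forces in N, time in s.
With the tool pointing down it reaches from about 0.4 to 0.85 m from the base axis. Payload 4.4 kg.
Tool frame: the origin (TCP) lies midway between the tips of the shut fingers; the grasp point (between the pads) lies 19 mm behind it; z points along the fingers, y is the line along which they close (so a half turn about z gives the same grasp; the last joint's range is limited). The gripper opens to 94 mm and grips with 3 to 60 N. Pads are 16 mm wide; open, the fingers measure 119 mm over their backs; the gripper's body (75 mm by 177 mm) begins 78 mm behind the grasp point.
Start: joints at [1.068, 0.628, 0.038, 1.517, -0.027, 0.996, -0.02], TCP at [0.275, -0.589, 0.183] pointing down, gripper open.
Joint ranges: [-3.06, 3.06], [-0.37, 2.12], [-1.25, 1.32], [0.18, 2.47], [-1.1, 4.24], [0.23, 1.98], [-2.94, 2.94]. Speed limits (rad/s): [2.57, 2.57, 3.14, 3.14, 3.14, 3.14, 3.14].

INTERFACE

Orientations are given as a unit quaternion [x, y, z, w].
In Python, from bench import monitor, imaging, bot, spotter gives the robot as it stands.
- The arm moves only by the shell command python3 -m jog 'ROWS' [OPENING] [FORCE]. ROWS is a JSON object of lists of equal length, an entry for each row: "translation": the shift along the tool's x, y, z in m, a list of three; "yaw": the turn about the tool's z in degrees. In form: {"translation": [[tx, ty, tz], ...], "yaw": [yaw, ...]}. A call has 1 to 5 rows; each row is the pose to reach, as a shift and turn from the pose commanded when the call began, along the tool's axes at that moment; what a row does not reach only later rows make up. A row lasts 1/12 s, in which the tool goes at most 41.7 mm and 7.16 degrees, less where a joint would pass 70% of its speed; a pose out of reach is approached as far as the arm can. A call with a gripper value outside its range is refused whole. OPENING is the gripper's target within -1 to 1 (fully open at 1, half-way at 0, shut at -1), set as the call begins (- or left out, the last holds). The fingers move at their own pace and stop on an object; FORCE is the grip in N (left out, the last holds). Time passes only in rows, so rows that repeat a pose let the fingers close. It gives the time, the measured TCP pose, the force, the opening and the grip force at its end, in the units of the state.
- monitor.get_state(): the state, without advancing time (a new reading comes with each control period).
- imaging.get_image(name): name is "scene" or "side" or "wrist"; returns the picture (420x560x3 uint8, red, green, blue); there is no depth.
- imaging.camera_model(name): a dict with "mtx" (3x3 intrinsics, pixels), "world_from_camera" (4x4, takes a point from camera to world coordinates). Camera axes: x right, y up, looking along -z (the intrinsics and any distortion apply to the point x, -y, -z); pixel columns grow to the right and rows downward; lengths in m; the calibration is good to about 2 mm. A picture is of the moment at which its call begins: read the wrist's pose just before it. camera_model takes no time and is no camera call; for the wrist camera it gives the pose at the moment of the call.
- bot.close_job(): hands the job in; it is judged then, once.
Trained networks look in the newest picture that a camera, given by its name, has taken for a name from the list of things; names that differ only in an ending like _2 or _b are one class to them, and where a whole thing is asked for, a point or a joint stands for the part that bears it (a point fixed in the world has none). Each returns a list of dicts, best first, with "conf" (0 to 1); they miss things now and then, are a little off and sometimes report something else, mostly with a low value. They report only what shows in the picture. A call takes as long as a camera call.
- spotter.look_for(target, camera): "xyz" ([x, y, z] in m, in world coordinates, good to about 4 mm: the middle of the surface that is visible of it).
- spotter.trace(target, camera): "region" (420x560 bool, what is visible of it).
- spotter.spot_point(target, camera): "xyz" ([x, y, z] in m, in world coordinates, good to about 4 mm: a listed point, or the origin of a listed thing).
The state is a dict: "t": time; "qpos": joint angles; "joint_velocities": joint speeds; "joint_torque": joint torques, N m; "eef_pos": TCP position; "eef_rot": TCP orientation; "contact_force": force on the tool from outside, world axes, zero at the start; "wrist_torque": the same for the moment, N m; "width": finger opening in m; "grip_force": force on a finger pad.
Only numpy, scipy, OpenCV 4.12 (cv2) and the standard library are available. Lean on these libraries where they do the work, as an engineer would, in place of code of your own. Each camera call takes 0.05 s, during which the arm holds its last target. There are 200 camera calls.

TASK

Put the four white bottles with blue caps away: stand each one upright in the spill dish of its own shape and size, round bottles in the round dishes, square bottles in the square ones, the larger bottle of each shape in the larger dish. Do not tip any bottle over, and leave the yellow tub and the timer that stand among them where they are.

Things in the scene. Friction and masses are not known exactly. Their poses are not given: they have to be found in the camera images.
- round_large_mid (a point): centre (half-way up) of the large round bottle: white plastic, loose, standing upright, 48 mm across, 104 mm tall to the top of its blue screw cap. The straight body reaches from the underside up to 55 mm; grasp it there. z is up along the bottle.
- round_small_mid (a point): centre (half-way up) of the small round bottle: white plastic, loose, standing upright, 34 mm across, 78 mm tall to the top of its blue screw cap. The straight body reaches from the underside up to 54 mm; grasp it there. z is up along the bottle.
- square_large_mid (a point): centre (half-way up) of the large square bottle: white plastic, loose, standing upright, 48 mm wide on each flat side, 104 mm tall to the top of its blue screw cap. The straight body reaches from the underside up to 76 mm; grasp it there. z is up along the bottle; x and y are square to its flat sides.
- square_small_mid (a point): centre (half-way up) of the small square bottle: white plastic, loose, standing upright, 34 mm wide on each flat side, 78 mm tall to the top of its blue screw cap. The straight body reaches from the underside up to 54 mm; grasp it there. z is up along the bottle; x and y are square to its flat sides.
- dish_round_large_in (a point): centre of the inner floor of the large round spill dish: dark grey metal, fixed to the desk, open above; inside 76 mm across, outside 82 mm, wall 3 mm, floor 4 mm thick (this point is 4 mm above the desk), rim 12 mm above the desk. z up.
- dish_round_small_in (a point): centre of the inner floor of the small round spill dish: dark grey metal, fixed to the desk, open above; inside 54 mm across, outside 60 mm, wall 3 mm, floor 4 mm thick (this point is 4 mm above the desk), rim 12 mm above the desk. z up.
- dish_square_large_in (a point): centre of the inner floor of the large square spill dish: dark grey metal, fixed to the desk, open above; inside 76 mm square, outside 82 mm, wall 3 mm, floor 4 mm thick (this point is 4 mm above the desk), rim 12 mm above the desk. z up; x and y square to its sides.
- dish_square_small_in (a point): centre of the inner floor of the small square spill dish: dark grey metal, fixed to the desk, open above; inside 54 mm square, outside 60 mm, wall 3 mm, floor 4 mm thick (this point is 4 mm above the desk), rim 12 mm above the desk. z up; x and y square to its sides.
- yellow_tub: bystander: loose round yellow wipe tub with a lid, 67 mm across, 90 mm tall; origin at the centre of its underside.
- timer: bystander: loose flat white bench timer with three keys, 68 x 64 x 19 mm; origin at the centre of its underside.

How it is judged:
By the outcome, as a careful person would: the job done as asked, in the order asked, and still so for the second after the job is handed in, with the robot touching nothing.
It also fails if it takes over 112 s, if anything falls off the work surface, if the arm or the gripper's body presses on something with over 40 N, if the wrist force passes 120 N, or if a joint passes its speed limit or range.

## Working session

There is one attempt and no reset: what is moved stays moved. The work goes in short steps, Python scripts to look and compute and a shell command to move; the robot and the scene stay as the last step left them, time stands still between calls to the robot, and variables do not carry over. Pictures are saved under pics/ and viewed, at most 14 in all, crops included, and the job is handed in when it is done.

```bash
ls; mkdir -p pics
cat > h.py <<'E'
import numpy as np, cv2
from bench import monitor, imaging, bot, spotter
from scipy.spatial.transform import Rotation as R
N=['round_large_mid','round_small_mid','square_large_mid','square_small_mid','dish_round_large_in','dish_round_small_in','dish_square_large_in','dish_square_small_in','yellow_tub','timer']
def save(c,n):
    im=imaging.get_image(c); cv2.imwrite(f'pics/{n}.png',im[:,:,::-1]); return im
def px(c,p):
    m=imaging.camera_model(c);q=np.linalg.inv(m['world_from_camera'])@np.r_[p,1]
    u=m['mtx']@np.array([q[0],-q[1],-q[2]]);return u[:2]/u[2]
def ray(c,uv,z):
    m=imaging.camera_model(c);d=np.linalg.inv(m['mtx'])@np.r_[uv,1];T=m['world_from_camera']
    d=T[:3,:3]@np.array([d[0],-d[1],-d[2]]);o=T[:3,3];return o+d*(z-o[2])/d[2]
E
python3 - <<'E'
from h import *
s=monitor.get_state();print(s['t'],s['eef_pos'],R.from_quat(s['eef_rot']).as_matrix().round(3),s['width'])
for c in ['scene','side']:
    save(c,c+'0')
    print(c, imaging.camera_model(c)['world_from_camera'][:3,3])
    for n in N:
        for r in spotter.spot_point(n,c)[:2]: print(c,n,np.round(r['xyz'],3),round(r['conf'],2))
print(monitor.get_state()['t'])
E
```

```text
pics
0.0 [ 0.2747228  -0.5883594   0.18170215] [[ 0.906  0.423 -0.001]
 [ 0.423 -0.906  0.002]
 [-0.    -0.002 -1.   ]] 0.09405877957009813
scene [-0.04296054  0.7020364   1.16446673]
scene round_large_mid [0.593 0.301 0.05 ] 0.85
scene round_small_mid [0.596 0.11  0.041] 0.51
scene square_large_mid [ 0.468 -0.13   0.052] 0.9
scene square_small_mid [ 0.588 -0.323  0.037] 0.66
scene dish_round_large_in [0.456 0.322 0.004] 0.64
scene dish_round_large_in [0.592 0.303 0.055] 0.23
scene dish_round_small_in [ 0.462 -0.318 -0.002] 0.54
scene dish_square_large_in [0.456 0.122 0.001] 0.68
scene dish_square_small_in [ 0.594 -0.102  0.002] 0.77
scene yellow_tub [ 0.669  0.015 -0.002] 0.62
scene timer [ 0.366  0.005 -0.   ] 0.64
side [ 0.52706979 -1.43597556  0.65301772]
side round_large_mid [0.588 0.301 0.055] 0.59
side round_small_mid [0.593 0.11  0.037] 0.69
side square_large_mid [ 0.465 -0.131  0.05 ] 0.74
side square_small_mid [ 0.584 -0.321  0.036] 0.63
side dish_round_large_in [0.46  0.328 0.004] 0.55
side dish_round_small_in [ 0.46  -0.312  0.002] 0.59
side dish_square_large_in [0.452 0.12  0.002] 0.67
side dish_square_large_in [ 0.584 -0.321  0.042] 0.18
side dish_square_small_in [ 0.594 -0.107  0.006] 0.69
side yellow_tub [ 0.678  0.011 -0.001] 0.61
side timer [ 0.366  0.003 -0.004] 0.82
1.1
```

View pics/scene0.png

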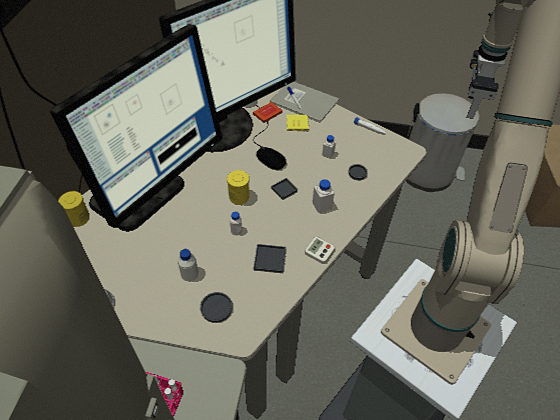

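View pics/side0.png

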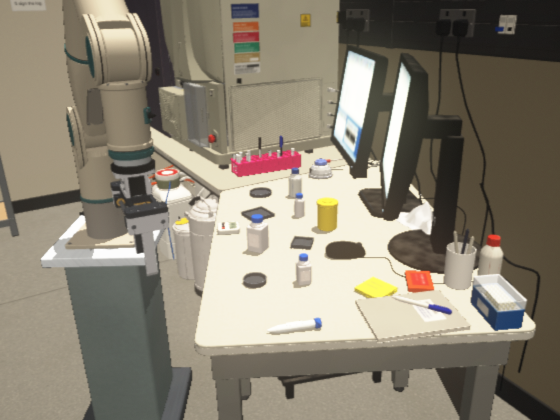

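The scene picture shows the bottles at (329,147), (323,196), (236,223) and (187,264), each clear of its neighbours. The side picture agrees with that. I'll move toward the small square bottle now.

```bash
python3 -m jog '{"translation":[[0.036,-0.01,-0.005],[0.073,-0.02,-0.01],[0.11,-0.03,-0.015],[0.147,-0.04,-0.02],[0.18,-0.05,-0.02]],"yaw":[5,10,15,20,25]}' 0.6 20
python3 -c "
from h import *
s=monitor.get_state();print(s['eef_pos'],R.from_quat(s['eef_rot']).as_matrix().round(3))"
```

```text
t: 1.52
eef_pos: [0.4195, -0.4662, 0.2037]
eef_rot: [1.0, -0.001, 0.001, 0.0]
contact_force: [0.7, -0.3, 0.2]
width: 0.0753
grip_force: 0.0
[ 0.41947636 -0.46623107  0.20369347] [[ 1.    -0.003  0.002]
 [-0.003 -1.    -0.001]
 [ 0.002  0.001 -1.   ]]
```

```bash
python3 -m jog '{"translation":[[0.025,-0.03,0],[0.05,-0.06,0],[0.075,-0.09,0],[0.1,-0.12,0],[0.12,-0.144,0]],"yaw":[0,0,0,0,0]}'
python3 - <<'E'
from h import *
im=save('wrist','w1')
m=imaging.camera_model('wrist')['world_from_camera'];print(m.round(3), monitor.get_state()['eef_pos'])
for n in ['square_small_mid','dish_round_small_in']:
    for r in spotter.spot_point(n,'wrist')[:2]: print(n,np.round(r['xyz'],4),round(r['conf'],2))
E
```

```text
t: 1.93
eef_pos: [0.5392, -0.32, 0.2027]
eef_rot: [1.0, 0.002, 0.001, -0.001]
contact_force: [1.3, -0.3, -0.0]
width: 0.0754
grip_force: 0.0
[[ 0.012  0.965  0.263  0.621]
 [-1.     0.013 -0.002 -0.313]
 [-0.005 -0.263  0.965  0.404]
 [ 0.     0.     0.     1.   ]] [ 0.54457746 -0.31286229  0.20240345]
square_small_mid [ 0.5843 -0.3227  0.0392] 0.67
dish_round_small_in [ 0.4625 -0.3126  0.0088] 0.8
```

View pics/w1.png

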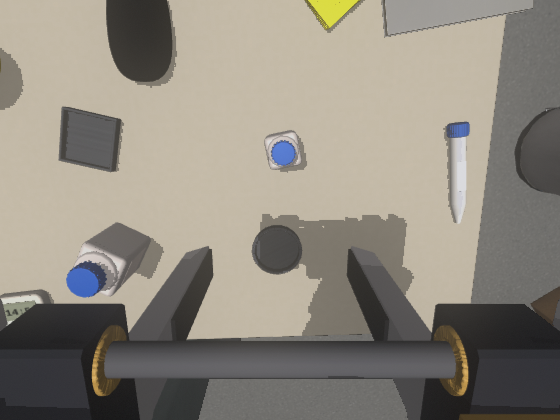

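The wrist view shows the small square bottle at (283,150), slightly turned. The small square dish is at (90,139), also turned, the round small dish at (277,249), and the large square bottle at (95,275). Next I'll measure the yaws.

```bash
cat >> h.py <<'E'
def rect(n,z,c='wrist',out=None):
    r=spotter.trace(n,c)
    if not r: print(n,'none');return
    m=r[0]['region'].astype(np.uint8); cs=max(cv2.findContours(m,0,2)[0],key=cv2.contourArea)[:,0]
    w=np.array([ray(c,p,z)[:2] for p in cs.astype(float)],np.float32)*1000
    a=cv2.minAreaRect(w); print(n,'conf',round(r[0]['conf'],2),'c',np.round(a[0],1),'size',np.round(a[1],1),'ang',round(a[2],1)); return a
E
python3 - <<'E'
from h import *
im=imaging.get_image('wrist')
rect('square_small_mid',.054);rect('dish_square_small_in',.012);rect('dish_round_small_in',.012)
a=cv2.resize(im[115:185,245:325],None,fx=5,fy=5,interpolation=2)
b=cv2.resize(im[215:305,60:160],None,fx=4,fy=4,interpolation=2)
c=np.zeros((360,800,3),np.uint8);c[:350,:400]=a;c[:360,400:800]=b
cv2.imwrite('pics/c1.png',c[:,:,::-1])
E
```

```text
square_small_mid conf 0.72 c [ 582.3 -328.3] size [34.5 33.1] ang 11.3
dish_square_small_in conf 0.61 c [ 589.9 -115.5] size [63.4 60.6] ang 76.9
dish_round_small_in conf 0.79 c [ 457.9 -322.1] size [60.7 58.6] ang 15.1
```

View pics/c1.png

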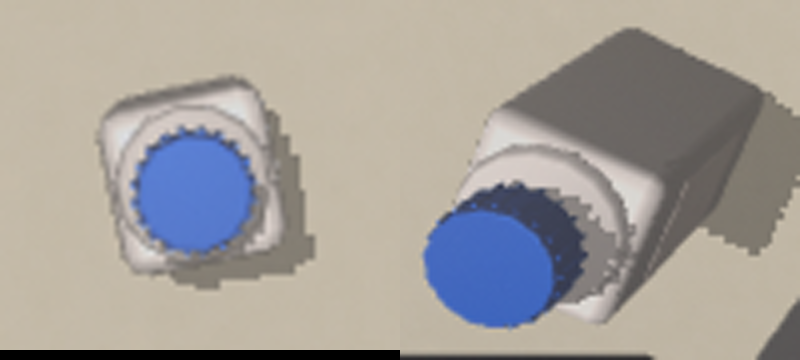

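The crop shows the small square bottle's edges turned about 11° from the image axes. The large square bottle is seen obliquely. The arm may still have been settling when I measured, so I'll re-check its state.

Run:
```python
from h import *
print(monitor.get_state()['t'],monitor.get_state()['eef_pos'])
im=imaging.get_image('wrist')
rect('square_small_mid',.054);rect('dish_square_small_in',.012);rect('dish_round_small_in',.012)
for n in ['square_small_mid','dish_round_small_in','dish_square_small_in']:
    for r in spotter.spot_point(n,'wrist')[:1]: print(n,np.round(r['xyz'],4),round(r['conf'],2))
print(monitor.get_state()['t'],monitor.get_state()['eef_pos'])
```

```text
2.2833 [ 0.53555695 -0.32540385  0.20267223]
square_small_mid conf 0.67 c [ 586.  -322.8] size [34.3 33. ] ang 13.2
dish_square_small_in conf 0.89 c [ 592.4 -108.1] size [65.5 61.3] ang 77.7
dish_round_small_in conf 0.84 c [ 462.8 -316. ] size [60.5 61.2] ang 45.8
square_small_mid [ 0.5844 -0.3228  0.0398] 0.91
dish_round_small_in [ 0.4589 -0.315   0.007 ] 0.92
dish_square_small_in [ 0.5925 -0.1055  0.0034] 0.96
2.6333 [ 0.53659753 -0.3239352   0.20263096]
```

```bash
python3 -m jog '{"translation":[[0.015,0,0.025],[0.03,0,0.05],[0.045,0,0.075],[0.0485,0,0.08],[0.0485,0,0.08]],"yaw":[-5,-10,-12,-12,-12]}'
python3 -m jog '{"translation":[[0,0,0.03],[0,0,0.06],[0,0,0.09],[0,0,0.106],[0,0,0.106]],"yaw":[0,0,0,0,0]}' | grep eef
python3 -m jog '{"translation":[[0,0,0],[0,0,0],[0,0,0],[0,0,0],[0,0,0]],"yaw":[0,0,0,0,0]}' -1 20
python3 -m jog '{"translation":[[0,0,0],[0,0,0]],"yaw":[0,0]}' -1 20
python3 -c "
from h import *
save('wrist','w2')"
```

```text
t: 3.05
eef_pos: [0.5847, -0.3223, 0.1204]
eef_rot: [0.995, 0.105, -0.002, -0.001]
contact_force: [-0.0, 0.2, 0.7]
width: 0.0752
grip_force: 0.0
eef_pos: [0.5825, -0.3229, 0.0145]
eef_rot: [0.995, 0.104, -0.002, -0.001]
t: 3.88
eef_pos: [0.5862, -0.3239, 0.0181]
eef_rot: [0.995, 0.105, 0.001, 0.001]
contact_force: [0.7, -0.7, 0.6]
width: 0.0455
grip_force: 0.0
t: 4.05
eef_pos: [0.5856, -0.3235, 0.0171]
eef_rot: [0.994, 0.105, 0.0, 0.0]
contact_force: [-0.2, -0.1, 3.7]
width: 0.0338
grip_force: 20.0
```

View pics/w2.png

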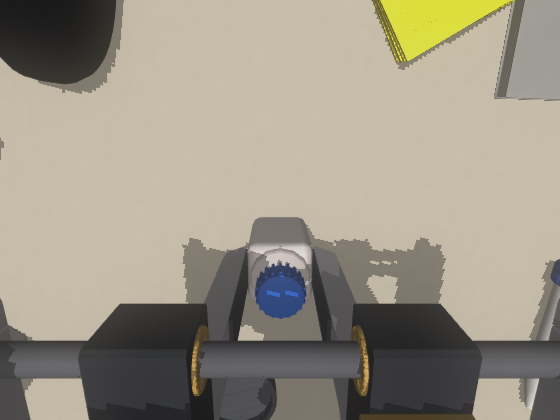

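The picture shows the bottle held squarely between the pads at (280,280). Next I lift it and carry it to the small square dish.

```bash
python3 -m jog '{"translation":[[0,0,-0.015],[0,0,-0.035],[0,0,-0.055],[0,0,-0.06],[0,0,-0.06]],"yaw":[0,-0,5,10,12]}' - 20 | grep -E "eef_p|width"
python3 -m jog '{"translation":[[0.002,-0.03,0],[0.004,-0.07,0],[0.006,-0.11,0],[0.008,-0.15,0],[0.008,-0.185,0]],"yaw":[3,6,9,13,13]}' | grep -E "eef|width"
python3 -c "
from h import *
print(R.from_quat(monitor.get_state()['eef_rot']).as_matrix().round(3))"
```

```text
eef_pos: [0.5867, -0.3242, 0.0787]
width: 0.0339
eef_pos: [0.5934, -0.1352, 0.0763]
eef_rot: [0.994, -0.114, -0.0, -0.001]
width: 0.0339
[[ 0.974 -0.226 -0.   ]
 [-0.226 -0.974  0.001]
 [-0.    -0.001 -1.   ]]
```

```bash
python3 -m jog '{"translation":[[-0.003,-0.012,0],[-0.005,-0.022,0],[-0.007,-0.032,0],[-0.007,-0.032,0],[-0.007,-0.032,0]],"yaw":[0,0,0,0,0]}' | grep -E "eef|width"
python3 - <<'E'
from h import *
print(monitor.get_state()['eef_pos'])
im=save('wrist','w3')
for c in ['wrist','side']:
    if c=='side': imaging.get_image(c)
    for n in ['square_small_mid','dish_square_small_in']:
        for r in spotter.spot_point(n,c)[:1]: print(c,n,np.round(r['xyz'],4),round(r['conf'],2))
print(monitor.get_state()['eef_pos'])
E
```

```text
eef_pos: [0.5937, -0.1071, 0.0766]
eef_rot: [0.994, -0.114, 0.0, 0.001]
width: 0.034
[ 0.59372427 -0.10711888  0.07663458]
wrist square_small_mid [ 0.5922 -0.1052  0.0998] 0.74
wrist dish_square_small_in [ 0.5892 -0.1084  0.0072] 0.6
side square_small_mid [ 0.5931 -0.1091  0.0985] 0.69
side dish_square_small_in [ 0.5929 -0.1072  0.0066] 0.54
[ 0.59355137 -0.1069679   0.07658446]
```

View pics/w3.png

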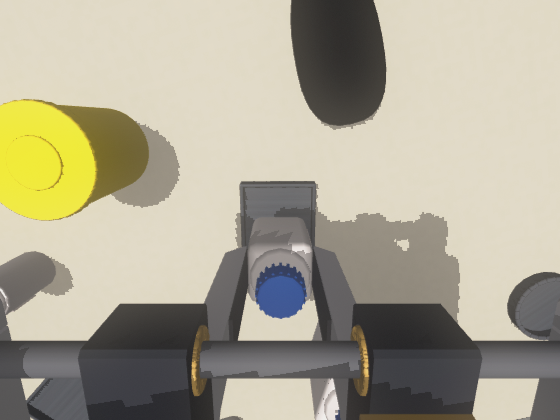

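The bottle is centred over the dish, whose edges run parallel to the fingers at (278,215). I lower it now.

```bash
python3 -m jog '{"translation":[[0,0,0.02],[0,0,0.04],[0,0,0.05],[0,0,0.055],[0,0,0.055]],"yaw":[0,0,0,0,0]}' | grep -E "eef_p|width|cont"
python3 -m jog '{"translation":[[0,0,0],[0,0,0],[0,0,0],[0,0,0],[0,0,0]],"yaw":[0,0,0,0,0]}' 0.4| grep -E "eef_p|width|cont"
python3 -m jog '{"translation":[[0,0,-0.02],[0,0,-0.06],[0,0,-0.1],[0,0,-0.14],[0,0,-0.18]],"yaw":[0,0,0,0,0]}' | grep -E "eef_p|width|cont"
```

```text
eef_pos: [0.5934, -0.1058, 0.0213]
contact_force: [-0.5, -0.8, 0.1]
width: 0.0335
eef_pos: [0.5939, -0.1058, 0.0219]
contact_force: [-0.8, -0.1, 0.3]
width: 0.0634
eef_pos: [0.5933, -0.1057, 0.2036]
contact_force: [0.9, 0.8, -0.2]
width: 0.0657
```

```bash
python3 -m jog '{"translation":[[-0.032,0.012,0],[-0.064,0.025,-0.005],[-0.096,0.038,-0.01],[-0.128,0.05,-0.02],[-0.16,0.063,-0.02]],"yaw":[-3,-6,-9,-13,-13]}' 0.8 | grep -E "eef|width|cont"
python3 -m jog '{"translation":[[0,0,0],[0,0,0],[0,0,0]],"yaw":[0,0,0]}' | grep -E "eef|width|cont"
python3 - <<'E'
from h import *
print(monitor.get_state()['eef_pos'])
im=save('wrist','w4')
rect('square_small_mid',.058);rect('dish_square_small_in',.012);rect('square_large_mid',.076);
for n in ['square_small_mid','dish_square_small_in','square_large_mid','dish_square_large_in','timer']:
        for r in spotter.spot_point(n,'wrist')[:1]: print(n,np.round(r['xyz'],4),round(r['conf'],2))
print(monitor.get_state()['eef_pos'])
E
```

```text
eef_pos: [0.4229, -0.1314, 0.223]
eef_rot: [1.0, 0.002, 0.001, 0.0]
contact_force: [0.8, 0.0, 0.8]
width: 0.0842
eef_pos: [0.4248, -0.1311, 0.222]
eef_rot: [1.0, 0.0, 0.001, 0.0]
contact_force: [1.4, 0.1, -0.6]
width: 0.0847
[ 0.42477721 -0.13110105  0.22204698]
square_small_mid conf 0.87 c [ 587.6 -106.4] size [37.4 42. ] ang 76.7
dish_square_small_in conf 0.58 c [ 590.3 -105.3] size [61.7 61.2] ang 77.6
square_large_mid conf 0.97 c [ 464.6 -132.2] size [47.5 49.4] ang 62.5
square_small_mid [ 0.5967 -0.1065  0.0436] 0.68
dish_square_large_in [0.4595 0.1198 0.004 ] 0.86
timer [ 3.632e-01  5.800e-03 -1.000e-04] 0.91
[ 0.42377686 -0.13107603  0.22135322]
```

View pics/w4.png

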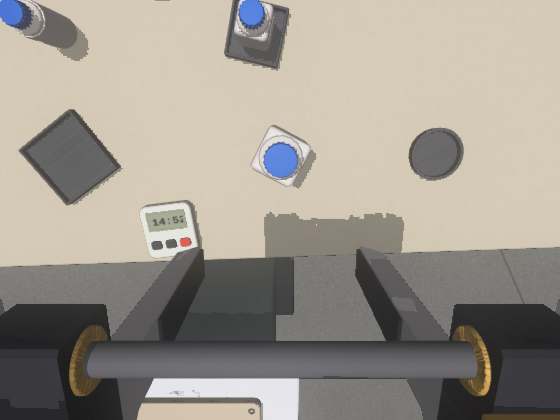

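The small square bottle stands in its dish at (255,25). The large square bottle at (281,157) is turned about −28°, and its dish at (70,157) about 45°.

```bash
python3 -m jog '{"translation":[[0.01,0,0.02],[0.02,0,0.04],[0.03,0,0.06],[0.042,0,0.08],[0.042,0,0.08]],"yaw":[6,12,18,24,28]}' 0.8 | grep -E "eef|cont"
python3 - <<'E'
from h import *
imaging.get_image('wrist')
rect('dish_square_large_in',.012);rect('square_large_mid',.076)
print(monitor.get_state()['eef_pos'])
E
```

```text
eef_pos: [0.4659, -0.1303, 0.1384]
eef_rot: [0.97, -0.243, -0.002, 0.0]
contact_force: [1.0, -0.1, -0.6]
dish_square_large_in conf 0.94 c [466.   99.8] size [83.8 53.5] ang 32.6
square_large_mid conf 0.7 c [ 468.3 -135.2] size [48.4 61.8] ang 62.1
[ 0.46546802 -0.1311172   0.14121423]
```

```bash
python3 -m jog '{"translation":[[0,0,0.03],[0,0,0.06],[0,0,0.09],[0,0,0.115],[0,0,0.115]],"yaw":[0,0,0,0,0]}' | grep -E "eef_p|cont"
python3 -m jog '{"translation":[[0,0,0],[0,0,0],[0,0,0],[0,0,0],[0,0,0]],"yaw":[0,0,0,0,0]}' -1 25 | grep width
python3 -m jog '{"translation":[[0,0,0],[0,0,0]],"yaw":[0,0]}' 
python3 -m jog '{"translation":[[0,0,-0.015],[0,0,-0.04],[0,0,-0.07],[0,0,-0.09],[0,0,-0.09]],"yaw":[0,0,0,0,0]}'
python3 -c "
from h import *
s=monitor.get_state();print(s['qpos'],R.from_quat(s['eef_rot']).as_matrix().round(3))"
```

```text
eef_pos: [0.463, -0.1304, 0.0238]
contact_force: [-0.5, 0.5, -0.2]
width: 0.0546
t: 9.58
eef_pos: [0.4662, -0.1315, 0.0274]
eef_rot: [0.97, -0.242, 0.001, 0.0]
contact_force: [0.1, 0.2, 5.9]
width: 0.0479
grip_force: 24.9
t: 10.0
eef_pos: [0.4681, -0.1318, 0.1198]
eef_rot: [0.97, -0.242, 0.003, -0.0]
contact_force: [0.8, 0.0, -2.0]
width: 0.0479
grip_force: 24.9
[-0.00676707  0.50716988  0.32078994  2.04368761 -0.26643039  0.62288039
 -1.56597574] [[ 0.883 -0.469  0.006]
 [-0.469 -0.883 -0.001]
 [ 0.006 -0.002 -1.   ]]
```

```bash
python3 -m jog '{"translation":[[-0.01,-0.016,0],[-0.022,-0.038,0],[-0.036,-0.062,0],[-0.051,-0.087,0],[-0.066,-0.112,0]],"yaw":[4,8,12,16,18]}' | grep -E "eef|width"
python3 - <<'E'
from h import *
imaging.get_image('wrist')
rect('dish_square_large_in',.012)
for r in spotter.spot_point('dish_square_large_in','wrist')[:1]: print(np.round(r['xyz'],4),round(r['conf'],2))
s=monitor.get_state();M=R.from_quat(s['eef_rot']).as_matrix();print(s['eef_pos'],M.round(3),M.T@(np.array([.456,.1205,s['eef_pos'][2]])-s['eef_pos']))
E
```

```text
eef_pos: [0.4587, -0.0001, 0.1155]
eef_rot: [0.92, -0.392, -0.001, 0.001]
width: 0.0477
dish_square_large_in conf 0.83 c [480.2 122.8] size [46.8 70.5] ang 22.4
[0.4604 0.1187 0.0018] 0.55
[0.4587488  0.00155261 0.11539324] [[ 0.699 -0.715 -0.002]
 [-0.715 -0.699  0.001]
 [-0.002  0.001 -1.   ]] [-8.69506065e-02 -8.12134490e-02  6.85145208e-05]
```

```bash
python3 -m jog '{"translation":[[-0.02,-0.02,0],[-0.045,-0.043,0],[-0.07,-0.066,0],[-0.086,-0.081,0],[-0.086,-0.081,0]],"yaw":[0,0,0,0,0]}' | grep -E "eef_p|width"
python3 -m jog '{"translation":[[0,0,0.01],[0,0,0.02],[0,0,0.02]],"yaw":[0,0,0]}' | grep -E "eef_p|width"
python3 - <<'E'
from h import *
print(monitor.get_state()['eef_pos'])
im=save('wrist','w5')
for c in ['wrist','scene','side']:
    if c!='wrist': imaging.get_image(c)
    for n in ['square_large_mid','dish_square_large_in']:
        for r in spotter.spot_point(n,c)[:1]: print(c,n,np.round(r['xyz'],4),round(r['conf'],2))
E
```

```text
eef_pos: [0.4579, 0.1212, 0.1156]
width: 0.048
eef_pos: [0.4571, 0.1148, 0.0949]
width: 0.0479
[0.45710255 0.11483693 0.0948939 ]
wrist dish_square_large_in [0.46   0.121  0.0041] 0.75
scene square_large_mid [0.4588 0.1158 0.1202] 0.92
scene dish_square_large_in [0.457  0.121  0.0018] 0.83
side square_large_mid [0.4577 0.1185 0.1201] 0.97
side dish_square_large_in [0.4531 0.1231 0.003 ] 0.63
```

View pics/w5.png

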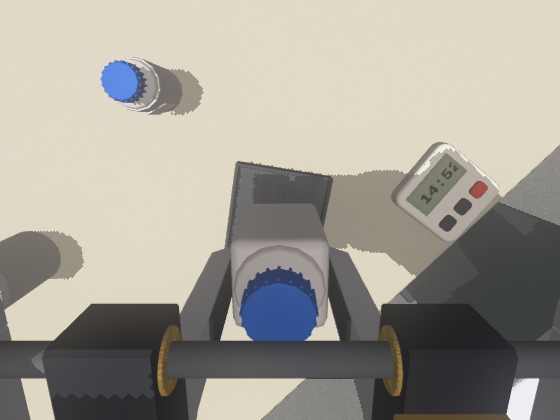

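The dish edges are turned about 8° clockwise relative to the bottle. Its far edge runs from (238,163) to (331,178). I'll yaw +8° and lower.

```bash
python3 -m jog '{"translation":[[-0.001,-0.001,0.01],[-0.001,-0.002,0.025],[-0.001,-0.002,0.025],[-0.001,-0.002,0.025]],"yaw":[4,8,8,8]}' | grep -E "eef_p|width"
python3 -m jog '{"translation":[[0,0,0.015],[0,0,0.03],[0,0,0.038],[0,0,0.039],[0,0,0.039]],"yaw":[0,0,0,0,0]}' | grep -E "eef_p|width|cont"
python3 -m jog '{"translation":[[0,0,0],[0,0,0],[0,0,0],[0,0,0],[0,0,0]],"yaw":[0,0,0,0,0]}' 0.7| grep -E "eef_p|width|cont"
python3 -m jog '{"translation":[[0,0,-0.02],[0,0,-0.06],[0,0,-0.1],[0,0,-0.14],[0,0,-0.18]],"yaw":[0,0,0,0,0]}' | grep -E "eef_p|width|cont"
python3 - <<'E'
from h import *
imaging.get_image('wrist')
s=monitor.get_state();M=R.from_quat(s['eef_rot']).as_matrix();print(s['eef_pos'],M.round(3),M.T@(np.array([.53,.11,s['eef_pos'][2]])-s['eef_pos']))
for n in ['square_large_mid','dish_square_large_in','round_small_mid']:
        for r in spotter.spot_point(n,'wrist')[:1]: print(n,np.round(r['xyz'],4),round(r['conf'],2))
E
```

```text
eef_pos: [0.4586, 0.1188, 0.0714]
width: 0.0479
eef_pos: [0.4591, 0.1188, 0.0328]
contact_force: [-0.1, -0.7, -1.8]
width: 0.0481
eef_pos: [0.4594, 0.1191, 0.033]
contact_force: [0.9, -0.3, -0.6]
width: 0.0775
eef_pos: [0.4585, 0.1186, 0.2145]
contact_force: [0.0, 1.1, -0.0]
width: 0.0798
[0.46363619 0.11910699 0.22115558] [[ 0.587 -0.809  0.011]
 [-0.81  -0.587  0.004]
 [ 0.003 -0.012 -1.   ]] [ 0.04633399 -0.04837086  0.00071635]
square_large_mid [0.4602 0.1191 0.0545] 0.9
round_small_mid [0.5971 0.1128 0.0377] 0.6
```

```bash
python3 -m jog '{"translation":[[0.011,-0.012,0],[0.022,-0.024,0],[0.033,-0.036,0],[0.044,-0.048,0],[0.055,-0.061,0]],"yaw":[-7,-14,-21,-28,-35]}' 0.5 | grep -E "eef_p"
python3 -m jog '{"translation":[[0,0,0],[0,0,0],[0,0,0],[0,0,0],[0,0,0]],"yaw":[-7,-14,-19,-19,-19]}' | grep -E "eef|width"
python3 - <<'E'
from h import *
im=save('wrist','w6')
rect('round_small_mid',.05)
for n in ['square_large_mid','dish_square_large_in','round_small_mid','round_large_mid','dish_round_large_in']:
        for r in spotter.spot_point(n,'wrist')[:1]: print(n,np.round(r['xyz'],4),round(r['conf'],2))
s=monitor.get_state();M=R.from_quat(s['eef_rot']).as_matrix();print(s['eef_pos'],M.round(3))
E
```

```text
eef_pos: [0.5398, 0.11, 0.2104]
eef_pos: [0.5396, 0.11, 0.211]
eef_rot: [1.0, -0.001, -0.002, 0.0]
width: 0.0703
round_small_mid conf 0.63 c [594.5 109.8] size [34.3 31.5] ang 26.3
square_large_mid [0.4581 0.119  0.0568] 0.69
round_small_mid [0.5945 0.1069 0.035 ] 0.84
round_large_mid [0.5907 0.2988 0.0533] 0.68
dish_round_large_in [0.4576 0.3249 0.0041] 0.75
[0.54065262 0.1105131  0.21250581] [[ 1.  0. -0.]
 [ 0. -1. -0.]
 [-0.  0. -1.]]
```

View pics/w6.png

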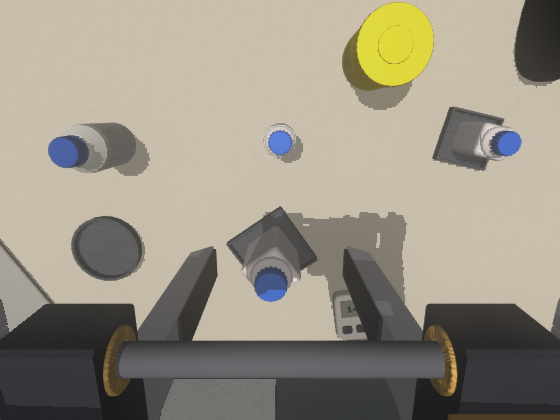

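The large square bottle stands in its dish at (270,265), and the small round bottle is at (280,141). I'll grasp the small round bottle.

```bash
python3 -m jog '{"translation":[[0.018,0,0.025],[0.036,0,0.055],[0.055,0,0.085],[0.055,0,0.09],[0.055,0,0.09]],"yaw":[0,0,0,0,0]}' | grep -E "eef_p"
python3 -m jog '{"translation":[[0,0,0.03],[0,0,0.06],[0,0,0.09],[0,0,0.104],[0,0,0.104]],"yaw":[0,0,0,0,0]}' | grep -E "eef_p|cont"
python3 -m jog '{"translation":[[0,0,0],[0,0,0],[0,0,0],[0,0,0],[0,0,0]],"yaw":[0,0,0,0,0]}' -1 20 | grep width
python3 -m jog '{"translation":[[0,0,0],[0,0,0]],"yaw":[0,0]}' 
python3 -m jog '{"translation":[[0,0,-0.02],[0,0,-0.05],[0,0,-0.09],[0,0,-0.13],[0,0,-0.14]],"yaw":[0,0,0,0,0]}'
python3 -c "
from h import *
save('wrist','w7')
for r in spotter.spot_point('round_small_mid','wrist')[:1]: print(np.round(r['xyz'],4),round(r['conf'],2))"
```

```text
eef_pos: [0.594, 0.11, 0.1203]
eef_pos: [0.5933, 0.1104, 0.0175]
contact_force: [-0.1, 0.2, -0.3]
width: 0.0406
t: 16.07
eef_pos: [0.5963, 0.1104, 0.0193]
eef_rot: [1.0, 0.0, 0.001, -0.0]
contact_force: [0.1, 0.9, 4.3]
width: 0.0332
grip_force: 20.0
t: 16.48
eef_pos: [0.5995, 0.1105, 0.1646]
eef_rot: [1.0, 0.0, 0.005, -0.001]
contact_force: [2.0, 0.9, 0.6]
width: 0.0331
grip_force: 20.0
[0.5987 0.1105 0.1846] 0.78
```

View pics/w7.png

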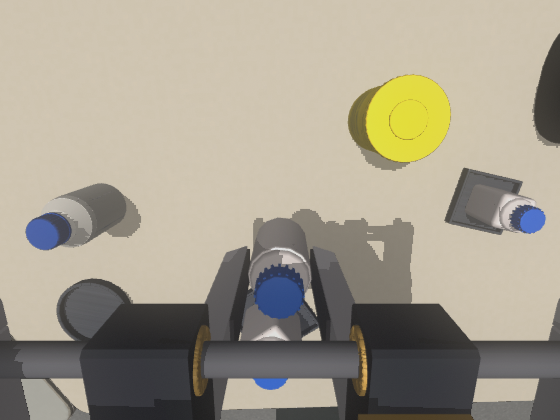

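The bottle is upright in the grip at (280,270), and all the others are clear below. I carry it to the small round dish.

```bash
python3 -m jog '{"translation":[[-0.006,0.018,0],[-0.017,0.052,0],[-0.029,0.09,0],[-0.041,0.128,0],[-0.053,0.166,0]],"yaw":[0,0,0,0,0]}' | grep -E "eef_p|width"
python3 -m jog '{"translation":[[-0.012,0.038,0],[-0.024,0.076,0],[-0.036,0.114,0],[-0.048,0.152,0],[-0.06,0.19,0]],"yaw":[0,0,0,0,0]}' | grep -E "eef_p|width"
python3 -m jog '{"translation":[[-0.01,0.03,0.02],[-0.018,0.055,0.045],[-0.022,0.069,0.07],[-0.022,0.069,0.08],[-0.022,0.069,0.08]],"yaw":[0,0,0,0,0]}' | grep -E "eef|width"
python3 -m jog '{"translation":[[0,0,0],[0,0,0]],"yaw":[0,0]}' | grep -E "eef_p|width"
python3 - <<'E'
from h import *
save('wrist','w8')
for c in ['wrist','scene','side']:
    if c!='wrist': imaging.get_image(c)
    for n in ['round_small_mid','dish_round_small_in']:
        for r in spotter.spot_point(n,c)[:1]: print(c,n,np.round(r['xyz'],4),round(r['conf'],2))
print(monitor.get_state()['eef_pos'])
E
```

```text
eef_pos: [0.5402, -0.0566, 0.1562]
width: 0.0332
eef_pos: [0.4805, -0.2463, 0.1563]
width: 0.0334
eef_pos: [0.4576, -0.3127, 0.0745]
eef_rot: [1.0, -0.001, -0.004, -0.002]
width: 0.0332
eef_pos: [0.4621, -0.313, 0.0789]
width: 0.0334
wrist round_small_mid [ 0.4601 -0.3133  0.0976] 0.97
wrist dish_round_small_in [ 0.4601 -0.317   0.007 ] 0.92
scene round_small_mid [ 0.4599 -0.3122  0.1017] 0.74
scene dish_round_small_in [ 4.618e-01 -3.198e-01  4.000e-04] 0.83
side round_small_mid [ 0.4603 -0.3128  0.0993] 0.57
side dish_round_small_in [ 0.4596 -0.3145  0.0023] 0.51
[ 0.4612092  -0.31458843  0.07891314]
```

View pics/w8.png

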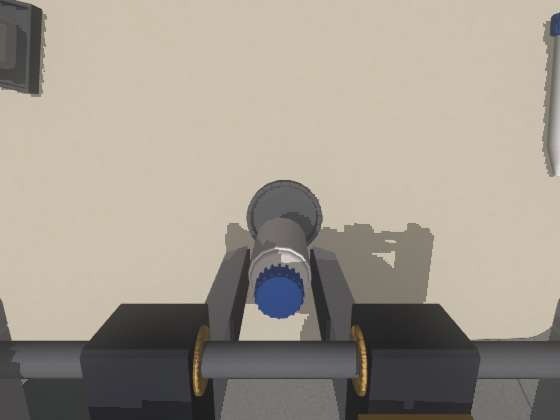

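The bottle is over the dish, whose centre is at about (285,217), a few pixels right of the bottle. I'll shift 2 mm and lower.

```bash
python3 -m jog '{"translation":[[0,0.002,0.02],[0,0.002,0.04],[0,0.002,0.05],[0,0.002,0.054],[0,0.002,0.054]],"yaw":[0,0,0,0,0]}' | grep -E "eef_p|width|cont"
python3 -m jog '{"translation":[[0,0,0],[0,0,0.001],[0,0,0.001]],"yaw":[0,0,0]}' | grep -E "eef_p|width|cont"
python3 -m jog '{"translation":[[0,0,0],[0,0,0],[0,0,0],[0,0,0],[0,0,0]],"yaw":[0,0,0,0,0]}' 0.4| grep -E "eef_p|width|cont"
python3 -m jog '{"translation":[[0,0,-0.02],[0,0,-0.06],[0,0,-0.1],[0,0,-0.14],[0,0,-0.18]],"yaw":[0,0,0,0,0]}' | grep -E "eef_p|width|cont"
python3 - <<'E'
from h import *
imaging.get_image('wrist')
for n in ['round_small_mid','dish_round_small_in']:
        for r in spotter.spot_point(n,'wrist')[:1]: print(n,np.round(r['xyz'],4),round(r['conf'],2))
E
```

```text
eef_pos: [0.4605, -0.3165, 0.0241]
contact_force: [-0.3, -0.9, -1.4]
width: 0.0332
eef_pos: [0.4614, -0.3169, 0.0241]
contact_force: [0.4, -1.0, -0.1]
width: 0.033
eef_pos: [0.461, -0.3167, 0.0237]
contact_force: [0.3, -1.3, -0.7]
width: 0.0629
eef_pos: [0.4604, -0.3165, 0.2055]
contact_force: [1.0, 0.0, -0.1]
width: 0.0655
dish_round_small_in [ 0.4609 -0.3148  0.0065] 0.82
```

```bash
python3 -m jog '{"translation":[[0.005,-0.04,-0.01],[0.01,-0.08,-0.02],[0.015,-0.12,-0.03],[0.02,-0.16,-0.03],[0.025,-0.2,-0.03]],"yaw":[0,0,0,0,0]}' 0.7 | grep -E "eef_p|width"
python3 -m jog '{"translation":[[0.005,-0.04,0],[0.01,-0.08,0],[0.015,-0.12,0],[0.02,-0.16,0],[0.025,-0.2,0]],"yaw":[0,0,0,0,0]}' | grep -E "eef_p|width"
python3 -m jog '{"translation":[[0.005,-0.04,0],[0.01,-0.08,0],[0.015,-0.12,0],[0.02,-0.16,0],[0.025,-0.2,0]],"yaw":[0,0,0,0,0]}' | grep -E "eef_p|width"
python3 -m jog '{"translation":[[0.005,-0.016,0],[0.005,-0.016,0],[0.005,-0.016,0],[0.005,-0.016,0]],"yaw":[0,0,0,0]}' | grep -E "eef|width"
python3 - <<'E'
from h import *
save('wrist','w9')
rect('round_large_mid',.06);rect('dish_round_large_in',.012)
for n in ['round_large_mid','dish_round_large_in']:
        for r in spotter.spot_point(n,'wrist')[:1]: print(n,np.round(r['xyz'],4),round(r['conf'],2))
s=monitor.get_state();print(s['t'],s['eef_pos'],s['qpos'])
E
```

```text
eef_pos: [0.4851, -0.1146, 0.2328]
width: 0.0796
eef_pos: [0.5095, 0.0853, 0.2321]
width: 0.08
eef_pos: [0.5345, 0.2851, 0.2317]
width: 0.0799
eef_pos: [0.5402, 0.297, 0.2324]
eef_rot: [1.0, -0.001, -0.001, 0.001]
width: 0.0798
round_large_mid conf 0.89 c [587.3 300. ] size [47.  47.8] ang 44.5
dish_round_large_in conf 0.8 c [460.7 325.8] size [80.8 84.5] ang 55.9
round_large_mid [0.5869 0.2988 0.0484] 0.82
dish_round_large_in [0.4574 0.3268 0.0025] 0.87
21.9333 [0.54090063 0.29797019 0.23383354] [-0.69051428  0.53976825  0.23002812  1.55266892 -0.13416628  1.06461191
 -1.99928761]
```

View pics/w9.png

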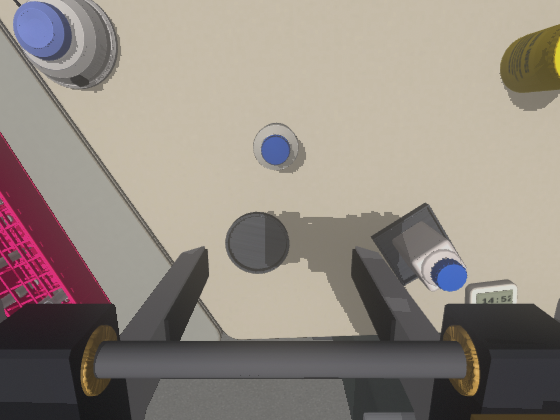

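The large round bottle is at (276,148) and its dish at (257,242). Both have room for the gripper.

```bash
python3 -m jog '{"translation":[[0.016,0,0.025],[0.032,0,0.055],[0.048,-0.001,0.085],[0.048,-0.001,0.09],[0.048,-0.001,0.09]],"yaw":[0,0,0,0,0]}' | grep -E "eef_p"
python3 -m jog '{"translation":[[0,0,0.03],[0,0,0.06],[0,0,0.09],[0,0,0.117],[0,0,0.117]],"yaw":[0,0,0,0,0]}' | grep -E "eef_p|cont"
python3 -m jog '{"translation":[[0,0,0],[0,0,0],[0,0,0],[0,0,0],[0,0,0]],"yaw":[0,0,0,0,0]}' -1 25 | grep width
python3 -m jog '{"translation":[[0,0,0],[0,0,0]],"yaw":[0,0]}' 
python3 -m jog '{"translation":[[0,0,-0.015],[0,0,-0.04],[0,0,-0.06],[0,0,-0.06],[0,0,-0.06]],"yaw":[0,0,0,0,0]}'
python3 -c "
from h import *
imaging.get_image('scene')
for r in spotter.spot_point('round_large_mid','scene')[:1]: print(np.round(r['xyz'],4),round(r['conf'],2))"
```

```text
eef_pos: [0.5873, 0.2987, 0.1413]
eef_pos: [0.585, 0.2994, 0.0237]
contact_force: [-0.5, -1.4, -0.6]
width: 0.0501
t: 23.35
eef_pos: [0.5895, 0.3009, 0.0281]
eef_rot: [1.0, 0.0, 0.001, -0.001]
contact_force: [0.0, -0.1, 6.4]
width: 0.0476
grip_force: 25.0
t: 23.77
eef_pos: [0.5893, 0.3007, 0.0874]
eef_rot: [1.0, 0.0, 0.001, -0.001]
contact_force: [-0.3, 0.0, -2.3]
width: 0.0477
grip_force: 25.0
[0.5944 0.3003 0.1094] 0.57
```

```bash
python3 -m jog '{"translation":[[-0.015,-0.004,0],[-0.05,-0.01,0],[-0.085,-0.017,0],[-0.115,-0.022,0],[-0.13,-0.025,0]],"yaw":[0,0,0,0,0]}' | grep -E "eef_p|width"
python3 -m jog '{"translation":[[0,0,0],[0,0,0.015],[0,0,0.02],[0,0,0.02]],"yaw":[0,0,0,0]}' | grep -E "eef_p|width"
python3 - <<'E'
from h import *
save('wrist','w10')
for c in ['wrist','scene','side']:
    if c!='wrist': imaging.get_image(c)
    for n in ['round_large_mid','dish_round_large_in']:
        for r in spotter.spot_point(n,c)[:1]: print(c,n,np.round(r['xyz'],4),round(r['conf'],2))
print(monitor.get_state()['eef_pos'])
E
```

```text
eef_pos: [0.4524, 0.3254, 0.0848]
width: 0.0478
eef_pos: [0.4581, 0.324, 0.0646]
width: 0.0475
scene round_large_mid [0.4608 0.3254 0.0905] 0.65
scene dish_round_large_in [0.4575 0.3234 0.0037] 0.68
side round_large_mid [0.457  0.3291 0.0912] 0.56
side dish_round_large_in [0.4587 0.3304 0.0039] 0.51
[0.45892255 0.32540348 0.06686895]
```

View pics/w10.png

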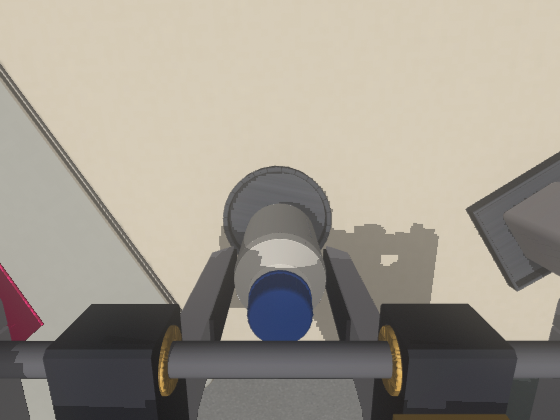

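The bottle is centred over the dish at (277,215). I lower it, release, back off and check.

```bash
python3 -m jog '{"translation":[[0,0,0.015],[0,0,0.027],[0,0,0.033],[0,0,0.034],[0,0,0.034]],"yaw":[0,0,0,0,0]}' | grep -E "eef_p|width|cont"
python3 -m jog '{"translation":[[0,0,0],[0,0,0],[0,0,0]],"yaw":[0,0,0]}' | grep -E "eef_p|width|cont"
python3 -m jog '{"translation":[[0,0,0],[0,0,0],[0,0,0],[0,0,0],[0,0,0]],"yaw":[0,0,0,0,0]}' 0.7| grep -E "eef_p|width|cont"
python3 -m jog '{"translation":[[0,0,-0.02],[0,0,-0.06],[0,0,-0.1],[0,0,-0.14],[0,0,-0.18]],"yaw":[0,0,0,0,0]}' | grep -E "eef_p|width|cont"
python3 -m jog '{"translation":[[0,0.01,0],[0,0.03,0],[0,0.06,0],[0,0.06,0],[0,0.06,0]],"yaw":[0,0,0,0,0]}' | grep -E "eef_p|width|cont"
python3 - <<'E'
from h import *
for c in ['scene','side']:
    im=save(c,c+'9')
    for n in N:
        for r in spotter.spot_point(n,c)[:1]: print(c,n,np.round(r['xyz'],3),round(r['conf'],2))
    if c=='scene': a=cv2.resize(im[120:340,160:400],(480,440))
cv2.imwrite('pics/f.png',np.hstack([a,cv2.resize(im[140:320,200:360],(320,360))[:,:] if 0 else cv2.resize(im[150:300,200:350],(320,440))])[:,:,::-1])
print(monitor.get_state()['t'])
E
```

```text
eef_pos: [0.4587, 0.3253, 0.0326]
contact_force: [0.3, 0.1, -1.5]
width: 0.0476
eef_pos: [0.459, 0.3255, 0.0331]
contact_force: [0.4, -0.7, -0.9]
width: 0.0477
eef_pos: [0.4588, 0.3254, 0.0327]
contact_force: [-0.0, -0.2, -0.6]
width: 0.0775
eef_pos: [0.4583, 0.325, 0.2145]
contact_force: [0.3, 0.6, -0.8]
width: 0.08
eef_pos: [0.459, 0.2636, 0.2128]
contact_force: [0.5, 0.2, -0.1]
width: 0.0797
scene round_large_mid [0.46  0.324 0.056] 0.82
scene round_small_mid [ 0.458 -0.316  0.046] 0.77
scene square_large_mid [0.464 0.12  0.051] 0.87
scene square_small_mid [ 0.595 -0.104  0.042] 0.56
scene dish_round_large_in [0.458 0.324 0.004] 0.89
scene dish_round_small_in [ 0.464 -0.316 -0.001] 0.68
scene dish_square_large_in [0.46  0.122 0.001] 0.63
scene dish_square_small_in [ 0.463 -0.32  -0.   ] 0.68
scene yellow_tub [ 0.465 -0.318  0.001] 0.21
scene timer [ 0.368  0.007 -0.002] 0.96
side round_large_mid [0.459 0.329 0.057] 0.8
side round_small_mid [ 0.46  -0.318  0.042] 0.65
side square_large_mid [0.457 0.12  0.054] 0.71
side square_small_mid [ 0.592 -0.107  0.045] 0.75
side dish_round_large_in [0.459 0.329 0.002] 0.57
side dish_round_small_in [ 0.461 -0.313  0.002] 0.47
side dish_square_large_in [ 0.454  0.123 -0.   ] 0.75
side dish_square_small_in [ 0.594 -0.105  0.006] 0.59
side yellow_tub [ 0.677  0.013 -0.   ] 0.57
side timer [ 0.365  0.004 -0.   ] 0.53
28.0833
```

View pics/f.png

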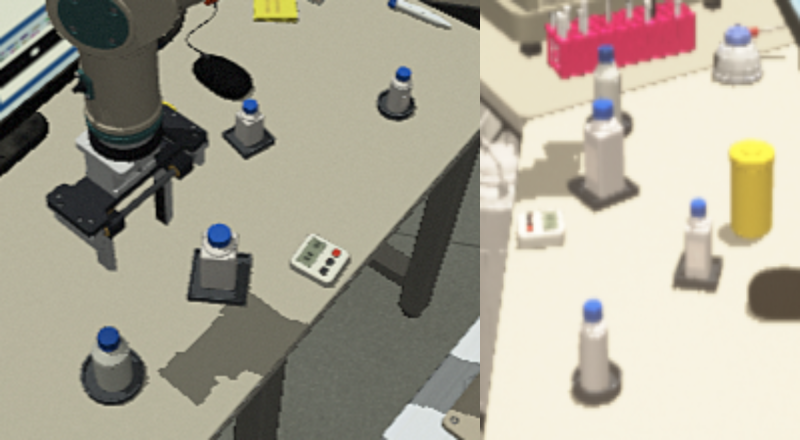

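All four bottles stand upright in their own dishes: (108,365), (220,265), (250,130) and (402,95) in the left half of the crop. The tub and timer have not moved, and the arm is clear.

```bash
python3 -c "
from bench import bot
print(bot.close_job())"
```

```text
the job is handed in; nothing more can be done
None
```

All four bottles stand upright in their matching dishes, the yellow tub and timer are where they were, and the job was handed in at about 28 s of the 112 s allowed; no verdict came back.

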